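# Stand the flange ring in the cooling rack

## Robot

A 7-joint arm with a two-finger parallel gripper is mounted at the origin on a cart in front of the work surface, level with it; the furniture and walls round the work are solid. World frame = base frame: x ahead of the robot, y to its left, z up, the work surface at z = 0. Lengths are in m, angles in rad, forces in N, time in s.
With the tool pointing down it reaches from about 0.35 to 0.9 m from the base axis. Payload 8.1 kg.
Tool frame: the origin (TCP) lies midway between the tips of the shut fingers; the grasp point (between the pads) lies 19 mm behind it; z points along the fingers, y is the line along which they close (so a half turn about z gives the same grasp; the last joint's range is limited). The gripper opens to 92 mm and grips with 3 to 60 N. Pads are 19 mm wide; open, the fingers measure 130 mm over their backs; the gripper's body (75 mm by 190 mm) begins 47 mm behind the grasp point.
Start: joints at [1.062, 0.434, 0.025, 1.573, -0.012, 1.134, -0.075], TCP at [0.247, -0.574, 0.227] pointing down, gripper open.
Joint ranges: [-2.62, 2.62], [-0.44, 2.09], [-1.27, 1.32], [0.08, 2.57], [-1.32, 4.46], [0.12, 2], [-2.74, 2.74]. Speed limits (rad/s): [2.22, 2.22, 3.01, 3.01, 3.14, 3.14, 3.14].

## Interface

Orientations are given as a rotation vector (axis times angle).
In Python, from cell import observe, get_image, camera_model, sign_off, recognise, silhouettes gives the robot as it stands.
- The arm moves only by the tool apply_moves, never from a script. Its argument "motion" is a list of rows, each an object of numbers: "x", "y", "z": the shift along the world's x, y, z in cm; "yaw": the turn about the world's z in degrees; "hand": the opening, from -1 (shut) to 1 (fully open), so that 0 is half open. In form: [{"x": .., "y": .., "z": .., "yaw": .., "hand": ..}, ...]. A call has 1 to 10 rows; each row is the pose to reach, as a shift and turn from the pose commanded when the call began; what a row does not reach only later rows make up. A row lasts 1/8 s, in which the tool goes at most 62.5 mm and 10.7 degrees, less where a joint would pass 70% of its speed; a pose out of reach is approached as far as the arm can. A call with a gripper value outside its range is refused whole. The fingers move at their own pace and stop on an object; "newtons" is the grip in N (left out, the last holds). Time passes only in rows, so rows that repeat a pose let the fingers close. It gives the time, the measured TCP pose, the force, the opening and the grip force at its end, in the units of the state.
- observe(): the state, without advancing time (a new reading comes with each control period).
- get_image(name): name is "scene" or "top" or "wrist"; returns the picture (420x560x3 uint8, blue, green, red); there is no depth.
- camera_model(name): a dict with "camera_matrix" (3x3 intrinsics, pixels), "T" (4x4, takes a point from camera to world coordinates). Camera axes: x right, y up, looking along -z (the intrinsics and any distortion apply to the point x, -y, -z); pixel columns grow to the right and rows downward; lengths in m; the calibration is good to about 2 mm. A picture is of the moment at which its call begins: read the wrist's pose just before it. camera_model takes no time and is no camera call; for the wrist camera it gives the pose at the moment of the call.
- sign_off(): hands the job in; it is judged then, once.
Trained networks look in the newest picture that a camera, given by its name, has taken for a name from the list of things; names that differ only in an ending like _2 or _b are one class to them, and where a whole thing is asked for, a point or a joint stands for the part that bears it (a point fixed in the world has none). Each returns a list of dicts, best first, with "p" (0 to 1); they miss things now and then, are a little off and sometimes report something else, mostly with a low value. They report only what shows in the picture. A call takes as long as a camera call. They do not tell look-alikes from the thing itself.
- recognise(query, camera): "rect" ([left, top, right, bottom] in pixels, round what is visible of it).
- silhouettes(query, camera): "mask" (420x560 bool, what is visible of it) and "rect" ([left, top, right, bottom] in pixels, round what is visible of it).
The state is a dict: "clock": time; "joints": joint angles; "dq": joint speeds; "joint_efforts": joint torques, N m; "position": TCP position; "ee_rot": TCP orientation; "force": force on the tool from outside, world axes, zero at the start; "ft_torque": the same for the moment, N m; "width": opening from 0.0 (shut) to 1.0 (fully open); "gripper_force": force on a finger pad.
Only numpy, scipy, OpenCV 4.12 (cv2) and the standard library are available. Lean on these libraries where they do the work, as an engineer would, in place of code of your own. Each camera call takes 0.05 s, during which the arm holds its last target. There are 200 camera calls.

## Task

Two steel discs of the same size stand in slotted firebricks. Take the one with the big hole through its middle and stand it upright in the middle one of the cooling rack's three gaps, resting on both rails between the tines; lower it in, do not drop it. Leave the solid disc standing in its brick.

Things in the scene. Friction and masses are not known exactly. Their poses are not given: they have to be found in the camera images.
- flange_ring: Steel flange ring, 120 mm across, 8 mm thick, 52 mm hole through the middle (rim 34 mm wide), 0.45 kg. Origin: disc's centre; x axis: disc's axis, level while it stands, give or take a few degrees. Starts upright in the slot of a fixed firebrick (110 x 66 mm, 42 mm high), centre 69.5 mm, top 129.5 mm above the hearth. Pinch it from above by the top of the rim, across its thickness.
- blank_disc: Solid steel disc without a hole, 120 mm across, 8 mm thick, 0.6 kg. Origin: disc's centre; x axis: disc's axis. It stands upright in the slot of a second fixed firebrick like the first, and stays there.
- rack: Dark wire rack, fixed, 75 mm high; yaw varies. Origin: on the hearth under its centre. Two 8 mm rails run along its x axis at y = -30 and +30 mm, tops 18 mm above the hearth. On each stand four 6 mm tines, at x = -48, -16, +16, +48 mm, tops 75 mm above the hearth: three gaps, each 26 mm clear along x. Middle gap: x = 0.
- rack_mid (a point): Centre of a disc fully seated upright in the rack's middle gap, 70.5 mm above the hearth (the disc's top is then at 130.5 mm). Axes as the rack's: the seated disc's axis lies along x, either way round.
Mind the look-alikes: they are no part of the job. Leave any blue look-alike of the flange_ring alone.

How it is judged:
By the outcome, as a careful person would: the job done as asked, in the order asked, and still so for the second after the job is handed in, with the robot touching nothing.
It also fails if it takes over 42 s, if anything falls off the work surface, if the arm or the gripper's body presses on something with over 40 N, if the wrist force passes 120 N, or if a joint passes its speed limit or range.

## Working session

There is one attempt and no reset: what is moved stays moved. The work goes in short steps, Python scripts to look and compute and a tool call to move; the robot and the scene stay as the last step left them, time stands still between calls to the robot, and variables do not carry over. Pictures are saved under pics/ and viewed, at most 11 in all, crops included, and the job is handed in when it is done.

Besides the shell and the picture viewer there is one more tool, called after "Call:" as name(argument=value, ...), one argument or row to a line, values as JSON. apply_moves: Moves the arm, as the interface text tells. Its arguments: {"type":"object","properties":{"motion":{"type":"array","items":{"type":"object","properties":{"x":{"type":"number"},"y":{"type":"number"},"z":{"type":"number"},"yaw":{"type":"number"},"hand":{"type":"number"}}}},"newtons":{"type":"number"}},"required":["motion"]}

```bash
mkdir -p pics; python3 - <<'E'
from cell import *
import cv2,numpy as np
print(observe())
for c in ("scene","top"):
    im=get_image(c); cv2.imwrite(f"pics/{c}0.png",im)
    m=camera_model(c); print(c,m)
    for q in ("flange_ring","blank_disc","rack"):
        for r in silhouettes(q,c): print(q,round(r["p"],2),r["rect"],r["mask"].sum())
E
```

```text
{'clock': 0.0, 'joints': array([ 1.06241687,  0.43526119,  0.02499756,  1.57409741, -0.01162259,
        1.13404174, -0.07516557]), 'dq': array([ 1.85489028e-03,  4.28807281e-05, -8.98423904e-04,  3.93119722e-04,
       -9.00838785e-04, -6.93726066e-04,  7.16413716e-04]), 'joint_efforts': array([ 3.91330623e-04, -6.67857528e+01,  9.84792709e-01, -3.14464545e+01,
       -6.08482515e-02,  4.29631106e-02,  2.07742523e-04]), 'position': array([ 0.24643959, -0.57378524,  0.22592143]), 'ee_rot': array([-3.07564501e+00, -6.32454460e-01,  7.40115427e-04]), 'force': array([ 0.19384295,  0.1888908 , -0.49257429]), 'ft_torque': array([ 0.01925025,  0.01898238, -0.0437043 ]), 'gripper_force': 0.0, 'width': 1.0002033589072983}
scene {'camera_matrix': array([[490.87393804,   0.        , 279.90909115],
       [  0.        , 490.87393804, 211.81519639],
       [  0.        ,   0.        ,   1.        ]]), 'T': array([[-0.69587407,  0.54609166, -0.46641524,  0.08993539],
       [-0.71795222, -0.51322187,  0.47026367,  0.3885792 ],
       [ 0.01743257,  0.66210815,  0.74920551,  0.72172112],
       [ 0.        ,  0.        ,  0.        ,  1.        ]])}
flange_ring 0.96 [300.7, 157.5, 358.9, 207.9] 1905
flange_ring 0.64 [127.9, 251.6, 190.8, 321.6] 1968
blank_disc 0.78 [254.1, 192.8, 297.6, 260.0] 1521
rack 0.78 [341.8, 128.2, 416.9, 193.6] 1448
top {'camera_matrix': array([[480.22335363,   0.        , 274.66768627],
       [  0.        , 480.22335363, 216.2765617 ],
       [  0.        ,   0.        ,   1.        ]]), 'T': array([[-0.07448535,  0.97524076, -0.20822437,  0.29605738],
       [-0.9972175 , -0.07220845,  0.01852554, -0.01224267],
       [ 0.0030313 ,  0.20902487,  0.97790563,  1.17620956],
       [ 0.        ,  0.        ,  0.        ,  1.        ]])}
flange_ring 0.59 [311.9, 206.3, 336.2, 254.3] 451
flange_ring 0.58 [140.0, 224.2, 195.7, 242.2] 532
blank_disc 0.47 [363.7, 204.3, 410.0, 264.3] 752
```

View pics/scene0.png

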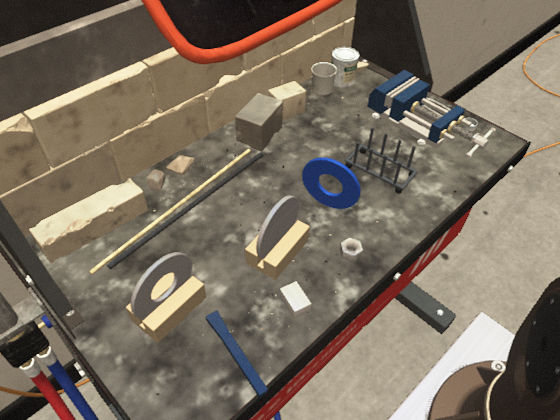

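View pics/top0.png

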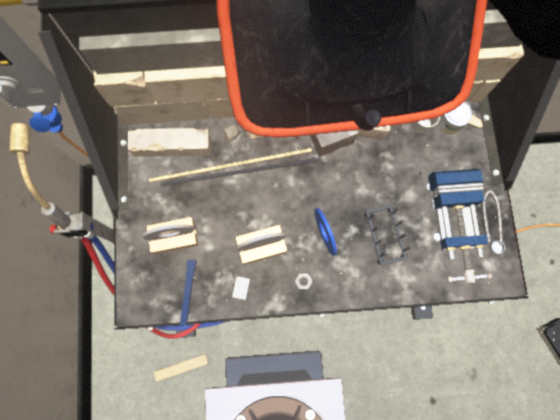

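Scene shows the grey ring at (165,285) in the left brick, the solid disc at (280,230), the blue ring at (330,183) beside the rack, and the rack at (380,165). In the top view the ring is at (170,234), the blue ring at (326,231) and the rack at (387,235). A red-framed hood hangs over the back.

```bash
python3 - <<'E'
import cv2,numpy as np
s=cv2.imread("pics/scene0.png");t=cv2.imread("pics/top0.png")
c=lambda im,x,y,w,h:cv2.resize(im[y:y+h,x:x+w],(400,300),interpolation=cv2.INTER_CUBIC)
# scale 4: 100x75
a=c(s,335,120,100,75);b=c(t,340,198,100,75);d=c(s,115,245,100,75);e=c(t,130,200,100,75)
cv2.imwrite("pics/mos.png",np.vstack([np.hstack([a,b]),np.hstack([d,e])]))
E
```

```text
(no output)
```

View pics/mos.png

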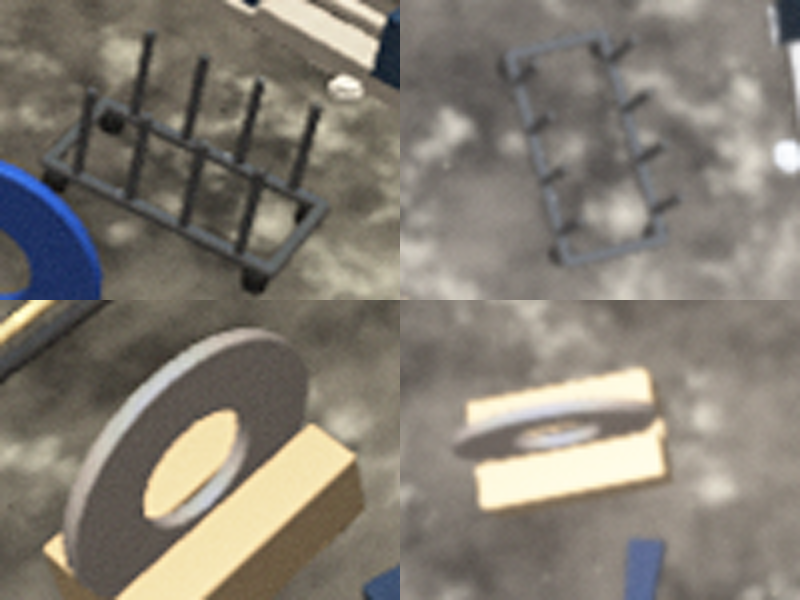

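Mosaic: rack tine tops are clear in both views (e.g. scene far row crop (149,34)…(316,108)), and so are the ring's brick corners in the top view (467,402)…(480,510). I'll fit from these.

```bash
cat > h.py <<'E'
import numpy as np, cv2
from scipy.optimize import least_squares
from cell import *
def proj(m,P):
    T=m["T"];p=(np.asarray(P,float)-T[:3,3])@T[:3,:3]; K=m["camera_matrix"]
    return np.c_[K[0,2]+K[0,0]*p[:,0]/-p[:,2], K[1,2]-K[1,1]*p[:,1]/-p[:,2]]
def place(q,L): # q=x,y,yaw
    c,s=np.cos(q[2]),np.sin(q[2]);L=np.asarray(L,float)
    return np.c_[q[0]+c*L[:,0]-s*L[:,1],q[1]+s*L[:,0]+c*L[:,1],L[:,2]]
def ray(m,uv,z):
    K,T=m["camera_matrix"],m["T"];d=T[:3,:3]@[(uv[0]-K[0,2])/K[0,0],-(uv[1]-K[1,2])/K[1,1],-1]
    return T[:3,3]+d*(z-T[2,3])/d[2]
E
python3 - <<'E'
from h import *
S,T=camera_model("scene"),camera_model("top")
sf=np.array([(149,34),(202,59),(259,82),(316,108),(90,92),(142,118),(198,144),(256,170)])/4+[335,120]
tt=(np.array([(631,42),(646,97),(660,150),(676,203),(547,118),(560,172),(575,222)])-[400,0])/4+[340,198]
X=[48,16,-16,-48]
L=np.array([(x,y,75) for y in(-30,30) for x in X])/1e3
Lt=L[[0,1,2,3,5,6,7]]
f=lambda q:np.r_[(proj(S,place(q,L))-sf).ravel(),(proj(T,place(q,Lt))-tt).ravel()]
r=least_squares(f,[.35,-.24,.2]);print("rack",r.x,np.round(r.fun.reshape(-1,2),1).tolist())
b=(np.array([(467,402),(648,368),(667,475),(480,510)])-[400,300])/4+[130,200]
LB=np.array([(33,55,42),(33,-55,42),(-33,-55,42),(-33,55,42)])/1e3
r=least_squares(lambda q:(proj(T,place(q,LB))-b).ravel(),[.35,.24,.2]);print("brick",r.x,np.round(r.fun,1))
for n,m,a in(("S",S,"scene"),("T",T,"top")): print(n,proj(m,[[*r.x[:2],.0695],[*r.x[:2],.1295]]))
print("blue",ray(T,(326,231),.06), ray(T,(318,210),.1),ray(T,(334,252),.1))
o=observe();print(o["position"],o["ee_rot"])
E
```

```text
rack [ 0.47593172 -0.29861472  0.14273073] [[0.7, -0.8], [0.9, -0.9], [0.5, -0.2], [0.4, -0.2], [0.3, -0.6], [1.0, -0.5], [1.1, -0.2], [1.0, 0.2], [-0.9, 0.1], [-1.0, -0.6], [-0.8, -0.7], [-1.0, -0.7], [-1.0, -0.5], [-0.7, -0.7], [-0.8, 0.1]]
brick [0.51107351 0.21614823 0.11553812] [-0.   0.1  0.   0.1 -0.5 -0.   0.5 -0.1]
S [[164.17957176 284.44771603]
 [157.67815154 261.9359248 ]]
T [[168.97143612 232.58445973]
 [163.22556719 227.82386437]]
blue [ 0.48931101 -0.15166454  0.06      ] [ 0.53257151 -0.13306857  0.1       ] [ 0.43311855 -0.16001903  0.1       ]
[ 0.24665859 -0.57420027  0.22661746] [-3.07697804e+00 -6.32882873e-01  1.53340710e-04]
```

Call:
apply_moves(
  motion=[
    {"x":1.5,"y":4.7,"yaw":7,"hand":1},
    {"x":3.1,"y":9.4,"yaw":15},
    {"x":4.7,"y":14.1,"yaw":22},
    {"x":6.3,"y":18.9,"yaw":30},
    {"x":7.9,"y":23.7,"yaw":37},
    {"x":9.5,"y":28.5,"yaw":45},
    {"x":11.1,"y":33.2,"yaw":53},
    {"x":12.7,"y":38,"yaw":60},
    {"x":14.3,"y":42.7,"yaw":67},
    {"x":15.8,"y":47.4,"yaw":73.4},
  ],
)

```text
schema error: expected keys x, y, z, yaw, hand
```

Call:
apply_moves(
  motion=[
    {"x":1.7,"y":5.3},
    {"x":3.4,"y":10.5},
    {"x":5.1,"y":15.8},
    {"x":6.8,"y":21},
    {"x":8.5,"y":26.2},
    {"x":10.6,"y":31.6},
    {"x":10.6,"y":31.6},
    {"x":10.6,"y":31.6},
  ],
)

```text
schema error: expected keys x, y, z, yaw, hand
```

```bash
python3 - <<'E'
from h import *
o=observe();print(o["position"],o["ee_rot"],o["clock"])
m=camera_model("wrist");im=get_image("wrist")
C=[.511,.216,.0695];a=.1155
ax=np.array([np.cos(a),np.sin(a),0]);t=np.array([-ax[1],ax[0],0])
for s in(-.004,.004):
    P=[np.array(C)+s*ax+.06*(np.cos(u)*t+np.sin(u)*np.array([0,0,1])) for u in np.linspace(0,np.pi,30)]
    cv2.polylines(im,[proj(m,P).astype(int)],False,(0,0,255),1)
cv2.imwrite("pics/w1.png",im)
for r in recognise("flange_ring","wrist"):print(r)
E
```

```text
[ 0.24665859 -0.57420027  0.22661746] [-3.07697804e+00 -6.32882873e-01  1.53340710e-04] 0.4
```

View pics/w1.png

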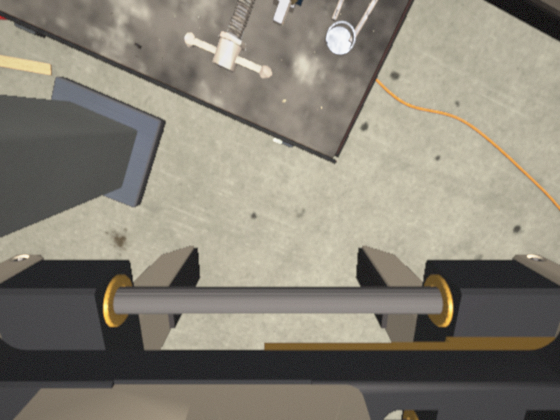

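The moves were refused because every row needs all five keys. The picture shows the start view over the bench corner, with the fingers at (180,290) and (380,290).

Call:
apply_moves(
  motion=[
    {"x":1.5,"y":4.7,"z":0,"yaw":7,"hand":1},
    {"x":3.1,"y":9.4,"z":0,"yaw":15,"hand":1},
    {"x":4.7,"y":14.1,"z":0,"yaw":22,"hand":1},
    {"x":6.3,"y":18.9,"z":0,"yaw":30,"hand":1},
    {"x":7.9,"y":23.7,"z":0,"yaw":37,"hand":1},
    {"x":9.5,"y":28.5,"z":0,"yaw":45,"hand":1},
    {"x":11.1,"y":33.2,"z":0,"yaw":53,"hand":1},
    {"x":12.7,"y":38,"z":0,"yaw":60,"hand":1},
    {"x":14.3,"y":42.7,"z":0,"yaw":67,"hand":1},
    {"x":15.8,"y":47.4,"z":0,"yaw":73.4,"hand":1},
  ],
)

```text
clock: 1.75
position: [0.4052, -0.0988, 0.2271]
ee_rot: [2.084, 2.35, 0.0]
force: [1.6, -0.3, -0.2]
width: 0.997
gripper_force: 0.0
```

Call:
apply_moves(
  motion=[
    {"x":1.7,"y":5.3,"z":0,"yaw":0,"hand":1},
    {"x":3.4,"y":10.5,"z":0,"yaw":0,"hand":1},
    {"x":5.1,"y":15.8,"z":0,"yaw":0,"hand":1},
    {"x":6.8,"y":21,"z":0,"yaw":0,"hand":1},
    {"x":8.5,"y":26.2,"z":0,"yaw":0,"hand":1},
    {"x":10.6,"y":31.6,"z":0,"yaw":0,"hand":1},
    {"x":10.6,"y":31.6,"z":0,"yaw":0,"hand":1},
    {"x":10.6,"y":31.6,"z":0,"yaw":0,"hand":1},
  ],
)

```text
clock: 2.75
position: [0.5105, 0.2155, 0.2264]
ee_rot: [-2.088, -2.347, 0.001]
force: [-0.1, -0.9, 0.4]
width: 0.999
gripper_force: 0.0
```

```bash
python3 - <<'E'
from h import *
o=observe();print(o["position"],o["ee_rot"],o["clock"],o["joints"])
m=camera_model("wrist");im=get_image("wrist")
C=[.511,.216,.0695];a=.1155
ax=np.array([np.cos(a),np.sin(a),0]);t=np.array([-ax[1],ax[0],0])
for s in(-.004,.004):
    P=[np.array(C)+s*ax+.06*(np.cos(u)*t+np.sin(u)*np.array([0,0,1])) for u in np.linspace(0,np.pi,30)]
    cv2.polylines(im,[proj(m,P).astype(int)],False,(0,0,255),1)
cv2.imwrite("pics/w2.png",im)
for r in recognise("flange_ring","wrist"):print(r)
E
```

```text
[0.51051775 0.21547992 0.22643944] [-2.08844487e+00 -2.34688359e+00  1.32888220e-03] 2.75 [-0.0292589   0.3961213  -0.6333228   1.70840384  0.2564255   1.12201682
 -0.62169125]
{'rect': [267.4, 138.0, 284.1, 251.4], 'p': 0.7}
```

View pics/w2.png

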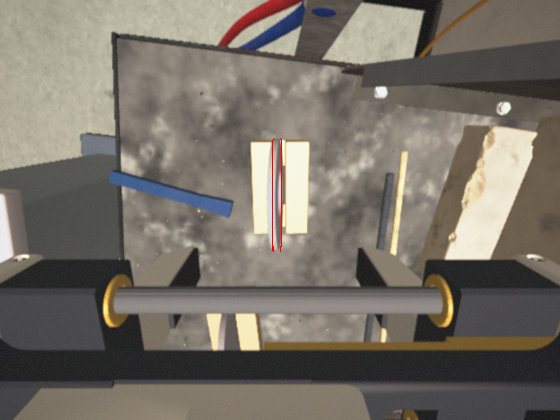

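The wrist view shows the ring at x≈276 px, y 138–251, matching the model overlay and centred between the fingers. Descending.

Call:
apply_moves(
  motion=[
    {"x":0,"y":0,"z":-3,"yaw":0,"hand":1},
    {"x":0,"y":0,"z":-6,"yaw":0,"hand":1},
    {"x":0,"y":0,"z":-8.5,"yaw":0,"hand":1},
    {"x":0,"y":0,"z":-10.5,"yaw":0,"hand":1},
    {"x":0,"y":0,"z":-12,"yaw":0,"hand":1},
    {"x":0,"y":0,"z":-12.8,"yaw":0,"hand":1},
    {"x":0,"y":0,"z":-12.8,"yaw":0,"hand":1},
    {"x":0,"y":0,"z":-12.8,"yaw":0,"hand":0},
    {"x":0,"y":0,"z":-12.8,"yaw":0,"hand":-0.4},
  ],
  newtons=45,
)

```text
clock: 3.98
position: [0.5111, 0.216, 0.0994]
ee_rot: [2.089, 2.346, 0.002]
force: [-0.3, -0.1, 0.2]
width: 0.827
gripper_force: 0.0
```

Call:
apply_moves(
  motion=[
    {"x":0,"y":0,"z":0,"yaw":0,"hand":-0.6},
    {"x":0,"y":0,"z":0,"yaw":0,"hand":-0.8},
    {"x":0,"y":0,"z":0,"yaw":0,"hand":-1},
    {"x":0,"y":0,"z":0,"yaw":0,"hand":-1},
    {"x":0,"y":0,"z":0,"yaw":0,"hand":-1},
    {"x":0,"y":0,"z":0,"yaw":0,"hand":-1},
  ],
)

```text
clock: 4.72
position: [0.5107, 0.2157, 0.0987]
ee_rot: [2.089, 2.346, 0.0]
force: [-1.0, 0.2, -0.0]
width: 0.177
gripper_force: 0.0
```

Call:
apply_moves(
  motion=[
    {"x":0,"y":0,"z":0,"yaw":0,"hand":-1},
    {"x":0,"y":0,"z":0,"yaw":0,"hand":-1},
    {"x":0,"y":0,"z":0,"yaw":0,"hand":-1},
    {"x":0,"y":0,"z":0,"yaw":0,"hand":-1},
  ],
)

```text
clock: 5.22
position: [0.511, 0.2158, 0.0988]
ee_rot: [2.089, 2.346, 0.001]
force: [0.8, 0.4, -1.0]
width: 0.086
gripper_force: 44.8
```

Call:
apply_moves(
  motion=[
    {"x":0,"y":0,"z":1,"yaw":0,"hand":-1},
    {"x":0,"y":0,"z":2.5,"yaw":0,"hand":-1},
    {"x":0,"y":0,"z":5,"yaw":0,"hand":-1},
    {"x":0,"y":0,"z":8,"yaw":0,"hand":-1},
    {"x":0,"y":0,"z":11,"yaw":0,"hand":-1},
    {"x":0,"y":0,"z":14,"yaw":0,"hand":-1},
    {"x":0,"y":0,"z":16,"yaw":0,"hand":-1},
    {"x":0,"y":0,"z":17,"yaw":0,"hand":-1},
    {"x":0,"y":0,"z":17,"yaw":0,"hand":-1},
  ],
)

```text
clock: 6.35
position: [0.5103, 0.2158, 0.2692]
ee_rot: [2.089, 2.347, 0.0]
force: [-0.6, 0.9, -4.4]
width: 0.085
gripper_force: 44.9
```

```bash
python3 - <<'E'
from h import *
o=observe();print(o["position"],o["ee_rot"],o["clock"],o["force"],o["ft_torque"],o["width"],o["gripper_force"])
im=[get_image(c) for c in("wrist","scene")]
cv2.imwrite("pics/l.png",np.hstack([cv2.resize(i,(400,300)) for i in im]))
m=camera_model("scene")
for r in recognise("flange_ring","scene"):print(r)
E
```

```text
[0.51030242 0.21580991 0.26923163] [2.08863440e+00 2.34659861e+00 2.20444213e-04] 6.35 [-0.61256025  0.85513617 -4.36153405] [ 0.00932903 -0.0637195  -0.00498359] 0.08463339596827087 44.93328809738159
{'rect': [300.9, 157.7, 358.0, 206.5], 'p': 0.94}
{'rect': [101.2, 185.7, 180.1, 254.2], 'p': 0.83}
```

View pics/l.png

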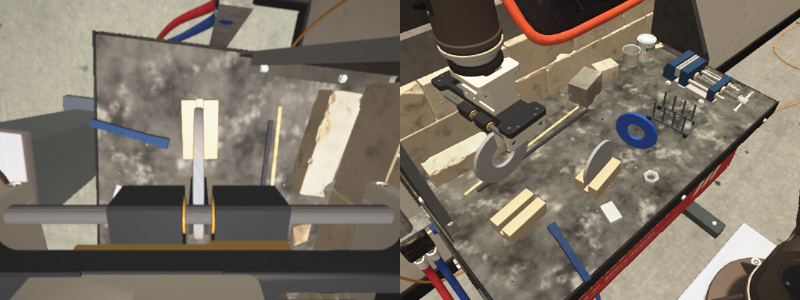

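The ring is held below the gripper (scene right half, (495,155)), its brick is empty, and the solid disc is undisturbed.

Call:
apply_moves(
  motion=[
    {"x":0,"y":-1.4,"z":0,"yaw":0,"hand":-1},
    {"x":-0.3,"y":-5,"z":0,"yaw":0,"hand":-1},
    {"x":-0.6,"y":-9,"z":0,"yaw":0,"hand":-1},
    {"x":-0.9,"y":-13,"z":0,"yaw":0,"hand":-1},
    {"x":-1.2,"y":-17,"z":0,"yaw":0,"hand":-1},
    {"x":-1.5,"y":-21,"z":0,"yaw":0,"hand":-1},
    {"x":-1.8,"y":-25,"z":0,"yaw":0.5,"hand":-1},
    {"x":-2,"y":-29,"z":0,"yaw":1,"hand":-1},
    {"x":-2.2,"y":-33,"z":0,"yaw":1.3,"hand":-1},
    {"x":-2.5,"y":-37,"z":0,"yaw":1.6,"hand":-1},
  ],
)

```text
clock: 7.75
position: [0.4847, -0.1564, 0.2684]
ee_rot: [-2.056, -2.374, 0.001]
force: [1.0, 0.5, -3.6]
width: 0.087
gripper_force: 44.9
```

Call:
apply_moves(
  motion=[
    {"x":-0.2,"y":-3.5,"z":0,"yaw":0,"hand":-1},
    {"x":-0.4,"y":-7,"z":0,"yaw":0,"hand":-1},
    {"x":-0.6,"y":-10,"z":0,"yaw":0,"hand":-1},
    {"x":-0.8,"y":-12.5,"z":0,"yaw":0,"hand":-1},
    {"x":-0.9,"y":-14,"z":0,"yaw":0,"hand":-1},
    {"x":-0.9,"y":-14.4,"z":0,"yaw":0,"hand":-1},
    {"x":-0.9,"y":-14.4,"z":0,"yaw":0,"hand":-1},
    {"x":-0.9,"y":-14.4,"z":0,"yaw":0,"hand":-1},
  ],
)

```text
clock: 8.75
position: [0.477, -0.2971, 0.2688]
ee_rot: [-2.054, -2.377, -0.001]
force: [0.7, 0.8, -4.3]
width: 0.082
gripper_force: 44.9
```

```bash
python3 - <<'E'
from h import *
o=observe();p=o["position"];print(p,o["ee_rot"],o["clock"],o["joints"])
w=camera_model("wrist");im=get_image("wrist");sc=get_image("scene");sm=camera_model("scene")
q=[.4759,-.2986,.1427]
L=np.array([(x,y,75) for y in(-30,30) for x in(48,16,-16,-48)])/1e3
z=p[2]+.019+.012-.060
D=np.array([(s,.06*np.cos(u),.06*np.sin(u)) for s in(-.004,.004) for u in np.linspace(0,2*np.pi,60)])+[0,0,z]
for i,m in((im,w),(sc,sm)):
    for u,v in proj(m,place(q,L)): cv2.circle(i,(int(u),int(v)),3,(0,0,255),1)
    for u,v in proj(m,place([p[0],p[1],q[2]],D)): cv2.circle(i,(int(u),int(v)),0,(0,255,0),1)
c=cv2.resize(sc[70:220,260:460],(800,600))
cv2.imwrite("pics/r1.png",np.hstack([cv2.resize(im,(400,300)),cv2.resize(c,(400,300))]))
E
```

```text
[ 0.47701262 -0.29705457  0.26881708] [-2.05397329e+00 -2.37695200e+00 -6.97105934e-04] 8.75 [ 0.78461737  0.33832446 -0.43152814  1.64008118  0.14923715  1.19598458
  0.46537733]
```

View pics/r1.png

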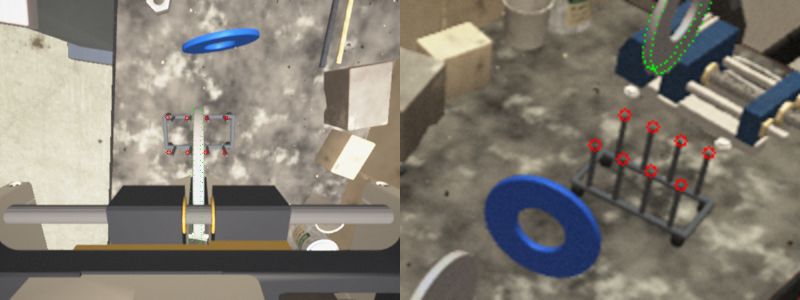

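Wrist and scene overlays both match: the tine tops sit on the red marks, and the ring hangs over the middle gap (wrist half (198,130)). Lowering to just above the tines.

Call:
apply_moves(
  motion=[
    {"x":-0.1,"y":-0.1,"z":-2,"yaw":-0.2,"hand":-1},
    {"x":-0.1,"y":-0.1,"z":-5,"yaw":-0.2,"hand":-1},
    {"x":-0.1,"y":-0.1,"z":-7.5,"yaw":-0.2,"hand":-1},
    {"x":-0.1,"y":-0.1,"z":-9.2,"yaw":-0.2,"hand":-1},
    {"x":-0.1,"y":-0.1,"z":-9.7,"yaw":-0.2,"hand":-1},
    {"x":-0.1,"y":-0.1,"z":-9.7,"yaw":-0.2,"hand":-1},
    {"x":-0.1,"y":-0.1,"z":-9.7,"yaw":-0.2,"hand":-1},
  ],
)

```text
clock: 9.72
position: [0.4763, -0.2995, 0.1727]
ee_rot: [2.059, 2.371, 0.0]
force: [0.7, -0.3, -3.0]
width: 0.083
gripper_force: 44.9
```

```bash
python3 - <<'E'
from h import *
o=observe();p=o["position"];print(p,o["ee_rot"],o["clock"])
im=get_image("wrist");sc=get_image("scene")
cv2.imwrite("pics/r2.png",np.hstack([cv2.resize(im[80:290,170:380],(400,400)),cv2.resize(sc[90:210,320:440],(400,400),interpolation=cv2.INTER_CUBIC)]))
E
```

```text
[ 0.47630061 -0.2995174   0.17269927] [2.05908674e+00 2.37056840e+00 4.98221582e-04] 9.725
```

View pics/r2.png

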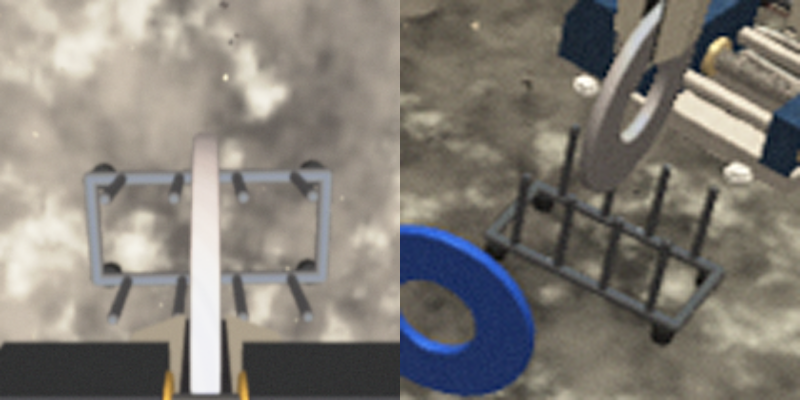

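The ring is centred between the middle tines (left half: ring at x≈205, tines at 180 and 240) and upright. Lowering into the gap.

Call:
apply_moves(
  motion=[
    {"x":0,"y":0,"z":-1.5,"yaw":0,"hand":-1},
    {"x":0,"y":0,"z":-3,"yaw":0,"hand":-1},
    {"x":0,"y":0,"z":-4.5,"yaw":0,"hand":-1},
    {"x":0,"y":0,"z":-5.8,"yaw":0,"hand":-1},
    {"x":0,"y":0,"z":-6.6,"yaw":0,"hand":-1},
    {"x":0,"y":0,"z":-6.9,"yaw":0,"hand":-1},
    {"x":0,"y":0,"z":-6.9,"yaw":0,"hand":-1},
    {"x":0,"y":0,"z":-6.9,"yaw":0,"hand":-1},
  ],
)

```text
clock: 10.82
position: [0.476, -0.2995, 0.1031]
ee_rot: [2.06, 2.371, 0.0]
force: [-0.7, -0.7, -3.1]
width: 0.084
gripper_force: 44.9
```

Call:
apply_moves(
  motion=[
    {"x":0,"y":0,"z":-0.1,"yaw":0,"hand":-1},
    {"x":0,"y":0,"z":-0.2,"yaw":0,"hand":-1},
    {"x":0,"y":0,"z":-0.2,"yaw":0,"hand":-1},
  ],
)

```text
clock: 11.2
position: [0.4766, -0.2999, 0.1025]
ee_rot: [2.059, 2.37, 0.0]
force: [-2.1, -1.2, 12.4]
width: 0.087
gripper_force: 45.0
```

```bash
python3 - <<'E'
from h import *
o=observe();p=o["position"];print(p,o["force"],o["ft_torque"],o["clock"])
im=get_image("wrist");sc=get_image("scene")
cv2.imwrite("pics/r3.png",np.hstack([cv2.resize(im[100:310,170:380],(400,400)),cv2.resize(sc[100:220,320:440],(400,400),interpolation=cv2.INTER_CUBIC)]))
E
```

```text
[ 0.47655903 -0.29994515  0.10246189] [-2.14716139 -1.15139639 12.43315884] [0.14124544 0.72839179 0.10045738] 11.2
```

View pics/r3.png

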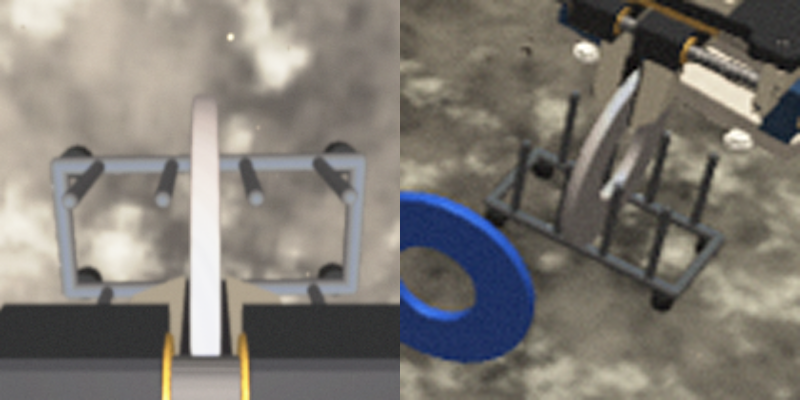

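The ring sits in the middle gap, clear of the tines. The forces suggest the +y rail touched first, so I'll shift slightly to -y and lower again.

Call:
apply_moves(
  motion=[
    {"x":0,"y":0,"z":0.1,"yaw":0,"hand":-1},
    {"x":0,"y":-0.25,"z":0.1,"yaw":0,"hand":-1},
    {"x":0,"y":-0.25,"z":0.1,"yaw":0,"hand":-1},
    {"x":0,"y":-0.25,"z":0,"yaw":0,"hand":-1},
    {"x":0,"y":-0.25,"z":0,"yaw":0,"hand":-1},
  ],
)

```text
clock: 11.92
position: [0.476, -0.3021, 0.1014]
ee_rot: [2.06, 2.371, -0.0]
force: [-1.5, -1.5, 6.9]
width: 0.086
gripper_force: 45.0
```

```bash
python3 -c "
from cell import *
o=observe();print(o['position'],o['force'],o['ft_torque'])"
```

```text
[ 0.47596723 -0.30213595  0.1013597 ] [-1.45959725 -1.46965153  6.92921779] [0.01272307 0.36658646 0.01713136]
```

Call:
apply_moves(
  motion=[
    {"x":0,"y":0,"z":0.05,"yaw":0,"hand":-1},
    {"x":0,"y":-0.2,"z":0.05,"yaw":0,"hand":-1},
    {"x":0,"y":-0.2,"z":0,"yaw":0,"hand":-1},
    {"x":0,"y":-0.2,"z":0,"yaw":0,"hand":-1},
  ],
)

```text
clock: 12.42
position: [0.4756, -0.3038, 0.1006]
ee_rot: [-2.06, -2.372, 0.0]
force: [0.5, -0.3, 0.7]
width: 0.084
gripper_force: 45.0
```

```bash
python3 -c "
from cell import *
o=observe();print(o['position'],o['force'],o['ft_torque'])"
```

```text
[ 0.47557352 -0.30379532  0.10061782] [ 0.54716099 -0.34871183  0.6660934 ] [-0.06297107  0.03425974  0.05096024]
```

Contact is light and lower now. I'll press down a little more to confirm the seating.

Call:
apply_moves(
  motion=[
    {"x":0,"y":0,"z":-0.05,"yaw":0,"hand":-1},
    {"x":0,"y":0,"z":-0.05,"yaw":0,"hand":-1},
    {"x":0,"y":0,"z":-0.05,"yaw":0,"hand":-1},
  ],
)

```text
clock: 12.8
position: [0.4757, -0.3039, 0.1004]
ee_rot: [2.06, 2.372, -0.0]
force: [-2.2, -0.7, 5.5]
width: 0.084
gripper_force: 45.0
```

```bash
python3 -c "
from cell import *
o=observe();print(o['position'],o['force'],o['ft_torque'])"
```

```text
[ 0.47570779 -0.30389104  0.10044728] [-2.17751389 -0.70496653  5.4816099 ] [-0.04697735  0.38729013  0.09385281]
```

Call:
apply_moves(
  motion=[
    {"x":0,"y":0,"z":0.05,"yaw":0,"hand":-1},
    {"x":0,"y":0,"z":0.05,"yaw":0,"hand":-1},
    {"x":0,"y":0,"z":0.05,"yaw":0,"hand":-1},
    {"x":0,"y":0,"z":0.05,"yaw":0,"hand":-1},
  ],
  newtons=4,
)

```text
clock: 13.3
position: [0.4757, -0.3038, 0.1006]
ee_rot: [-2.06, -2.372, 0.0]
force: [-0.1, -1.0, -0.1]
width: 0.083
gripper_force: 4.0
```

Call:
apply_moves(
  motion=[
    {"x":0,"y":0,"z":0,"yaw":0,"hand":-0.8},
    {"x":0,"y":0,"z":0,"yaw":0,"hand":-0.78},
    {"x":0,"y":0,"z":0,"yaw":0,"hand":-0.75},
    {"x":0,"y":0,"z":0,"yaw":0,"hand":-0.7},
    {"x":0,"y":0,"z":0,"yaw":0,"hand":-0.6},
    {"x":0,"y":0,"z":0,"yaw":0,"hand":-0.45},
    {"x":0,"y":0,"z":0,"yaw":0,"hand":-0.3},
    {"x":0,"y":0,"z":0,"yaw":0,"hand":-0.3},
    {"x":0,"y":0,"z":0,"yaw":0,"hand":-0.3},
  ],
)

```text
clock: 14.42
position: [0.4757, -0.3038, 0.1007]
ee_rot: [-2.06, -2.372, 0.0]
force: [0.9, 0.5, -0.3]
width: 0.349
gripper_force: 0.0
```

```bash
python3 - <<'E'
from h import *
o=observe();print(o["position"],o["force"],o["width"],o["clock"])
im=get_image("wrist");sc=get_image("scene")
cv2.imwrite("pics/r4.png",np.hstack([cv2.resize(im[100:310,170:380],(400,400)),cv2.resize(sc[100:220,320:440],(400,400),interpolation=cv2.INTER_CUBIC)]))
E
```

```text
[ 0.47566973 -0.30375779  0.1007199 ] [ 0.87327723  0.47935771 -0.34415856] 0.3489855375247931 14.425
```

View pics/r4.png

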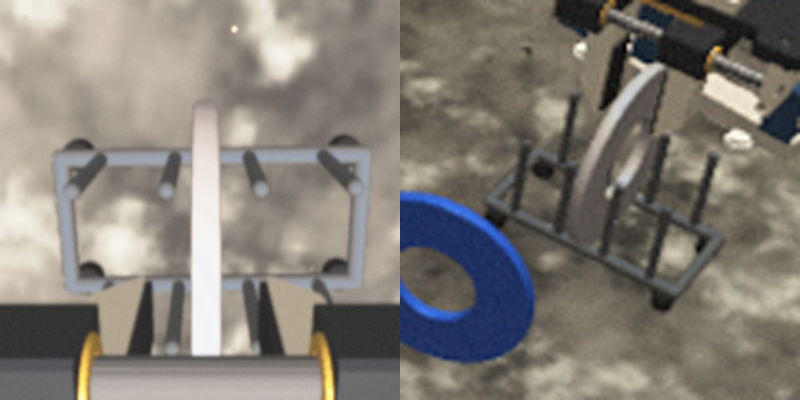

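The ring stands upright and free in the middle gap, with the fingers clear on both sides. Retreating straight up.

Call:
apply_moves(
  motion=[
    {"x":0,"y":0,"z":0.5,"yaw":0,"hand":-0.3},
    {"x":0,"y":0,"z":2,"yaw":0,"hand":-0.3},
    {"x":0,"y":0,"z":4,"yaw":0,"hand":-0.3},
    {"x":0,"y":0,"z":7,"yaw":0,"hand":-0.3},
    {"x":0,"y":0,"z":10,"yaw":0,"hand":-0.3},
    {"x":0,"y":0,"z":12,"yaw":0,"hand":-0.3},
    {"x":0,"y":0,"z":12,"yaw":0,"hand":-0.3},
    {"x":0,"y":0,"z":12,"yaw":0,"hand":-0.3},
  ],
)

```text
clock: 15.52
position: [0.4754, -0.3036, 0.2205]
ee_rot: [-2.06, -2.372, 0.0]
force: [-0.5, 0.2, 0.7]
width: 0.351
gripper_force: 0.0
```

```bash
python3 - <<'E'
from h import *
sc=get_image("scene");m=camera_model("scene")
D=np.array([(0,.06*np.cos(u),.0705+.06*np.sin(u)) for u in np.linspace(0,2*np.pi,40)])
c=cv2.resize(sc[90:270,220:460],(800,600),interpolation=cv2.INTER_CUBIC)
for u,v in proj(m,place([.4759,-.2986,.1427],D)): cv2.circle(c,(int((u-220)/.3),int((v-90)/.3)),1,(0,255,0),-1)
cv2.imwrite("pics/r5.png",c)
E
```

```text
(no output)
```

View pics/r5.png

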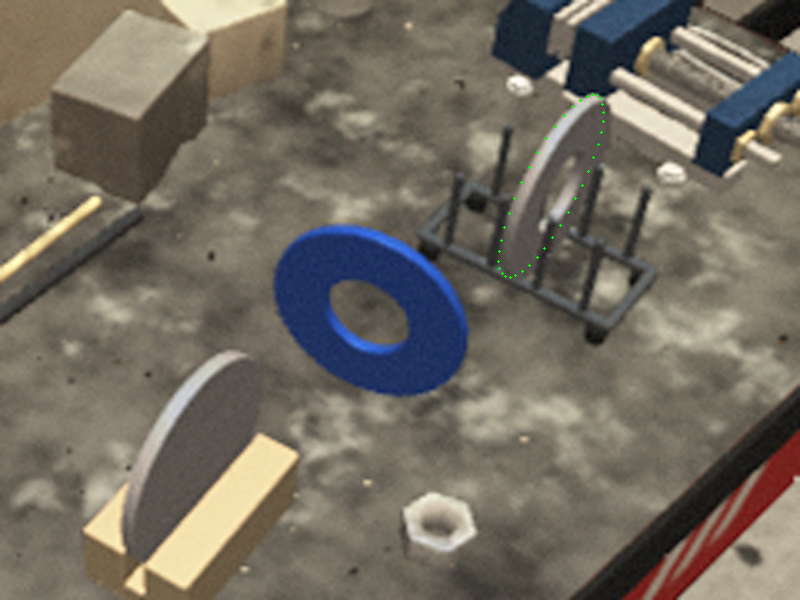

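The ring matches the seated model outline (500–605, 95–278) and stands upright in the middle gap. The solid disc and the blue ring are untouched.

```bash
python3 -c "
from cell import *
print(sign_off())"
```

```text
the job is handed in; nothing more can be done
None
```

The flange ring stands upright on both rails in the rack's middle gap, the solid disc and the blue ring were left untouched, and the job was handed in about 16 s in, with the gripper clear.

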